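Put the lighting samples back in their trays

TASK

Sort the five lamp samples back into their trays: both glass roundels flat, side by side, in the blue-floored tray, the brass bell and the steel lamp holder standing upright in the red-floored tray, and the bronze L-shaped plate lying flat in the cardboard tray, fully down around the black corner block (it fits only one way round). The glass is fragile: set it down, never drop it, and do not disturb the coffee cup or the yellow tape measure.

Things in the scene. Friction and masses are not known exactly. Their poses are not given: they have to be found in the camera images.
- amber_roundel: Orange-amber cast-glass sample roundel, a flat disc 50 mm in diameter and 18 mm thick, about 85 g, lying flat. Origin: centre of its underside, z up through the disc (yaw means nothing).
- green_roundel: Dark green cast-glass sample roundel, a flat disc 50 mm in diameter and 18 mm thick, about 85 g, lying flat. Origin: centre of its underside, z up through the disc (yaw means nothing).
- brass_bell: Brass bell-shaped lamp fitting standing on its wide mouth: 54 mm in diameter at the foot, narrowing upwards to a plain round neck 18 mm in diameter from 34 to 60 mm above its underside (its top); about 160 g. Grip it by the neck. Origin: centre of its underside, z up along its axis.
- steel_holder: Bright steel lamp holder standing on its flange: flange 44 mm in diameter and 10 mm high, above it a plain round barrel 24 mm in diameter up to 46 mm (its top); about 140 g. Origin: centre of its underside, z up along its axis.
- bronze_plate: Dark bronze L-shaped sconce back plate, 10 mm thick, about 220 g, flat: a 76 x 76 mm square less its +x +y corner (40 x 40 mm); legs 36 mm wide. A square stub, 16 x 16 mm, sides along x and y, stands on it with its axis at x = -13, y = -13 mm, top 50 mm above the underside: grip it there. Origin: centre of the 76 mm square at the underside; x, y along its edges, z up.
- glass_tray: White tray with a blue floor, for the glass. Outside 130 x 150 mm (x by y), walls 6 mm thick, rim 16 mm above the table, floor 4 mm above the table, so inside 118 x 138 mm. Fixed to the table. Origin: centre of its underside on the table, x and y along its sides, z up.
- metal_tray: Black tray with a red floor, for the metal fittings. Outside 130 x 150 mm (x by y), walls 6 mm thick, rim 16 mm above the table, floor 4 mm above the table, so inside 118 x 138 mm. Fixed to the table. Origin: centre of its underside on the table, x and y along its sides, z up.
- plate_tray: Small brown cardboard tray, pale floor, for the bronze plate. Outside 96 x 96 mm, rim 16 mm and floor 4 mm above the table, inside 84 x 84. A black block as high as the rim fills the inside +x +y corner (6 to 42 mm in x and y). Plate home: its origin over this origin, x and y axes along these, 4 mm spare all round. Fixed. Origin: centre of its underside, z up.
- cup: White coffee cup, 62 mm in diameter and 58 mm high, loose; a bystander, leave it alone. Origin: centre of its underside.
- tape_measure: Yellow tape measure, 56 x 62 mm and 30 mm high, loose; a bystander, leave it alone. Origin: centre of its underside.
There are look-alikes about, which are no part of the job. Of the things like the amber_roundel, leave any that is pink; of the rest the smaller one is meant. Leave any turquoise look-alike of the bronze_plate alone.

How it is judged:
At the end, for the whole second after the job is handed in: Roundels in the glass tray, bell and holder in the metal tray, plate in the plate tray (within 8 mm and 0.2 rad of home); each upright within 0.12 rad, underside within 3.5 mm of the floor, released, at rest. Cup and tape measure within 30 mm of their starts (x of amber_roundel in the frame of glass_tray between -0.037 and 0.037 m and y of amber_roundel in the frame of glass_tray between -0.047 and 0.047 m and z of amber_roundel in the frame of glass_tray between 0 and 0.0075 m and angle between each of amber_roundel, green_roundel, brass_bell, steel_holder, bronze_plate's own z axis and vertical below 0.12 rad and linear speed of each of amber_roundel, green_roundel, brass_bell, steel_holder, bronze_plate below 0.02 m/s and angular speed of each of amber_roundel, green_roundel, brass_bell, steel_holder, bronze_plate below 0.2 rad/s and contact force between each of amber_roundel, green_roundel, brass_bell, steel_holder, bronze_plate and the fingers below 0.1 N and x of green_roundel in the frame of glass_tray between -0.037 and 0.037 m and y of green_roundel in the frame of glass_tray between -0.047 and 0.047 m and z of green_roundel in the frame of glass_tray between 0 and 0.0075 m and x of brass_bell in the frame of metal_tray between -0.04 and 0.04 m and y of brass_bell in the frame of metal_tray between -0.05 and 0.05 m and z of brass_bell in the frame of metal_tray between 0 and 0.0075 m and x of steel_holder in the frame of metal_tray between -0.04 and 0.04 m and y of steel_holder in the frame of metal_tray between -0.05 and 0.05 m and z of steel_holder in the frame of metal_tray between 0 and 0.0075 m and x of bronze_plate in the frame of plate_tray between -0.008 and 0.008 m and y of bronze_plate in the frame of plate_tray between -0.008 and 0.008 m and z of bronze_plate in the frame of plate_tray between 0 and 0.0075 m and angle between the x axis of bronze_plate and the x axis of plate_tray, either way round below 0.2 rad and distance of each of cup, tape_measure from where it was at the start of the episode below 0.03 m); the robot touches nothing.
It fails at once if the amber roundel was let go in mid-air (underside more than 50 mm above the table) (height (world z) of amber_roundel above 0.05 m and contact force between amber_roundel and the fingers below 0.01 N).
It fails at once if the green roundel was let go in mid-air (underside more than 50 mm above the table) (height (world z) of green_roundel above 0.05 m and contact force between green_roundel and the fingers below 0.01 N).
It fails at once if the cup was disturbed (moved more than 30 mm) (distance of cup from where it was at the start of the episode above 0.03 m).
It fails at once if the tape measure was disturbed (moved more than 30 mm) (distance of tape_measure from where it was at the start of the episode above 0.03 m).
It also fails if it takes over 128 s, if anything falls off the work surface, if the arm or the gripper's body presses on something with over 40 N, if the wrist force passes 120 N, or if a joint passes its speed limit or range.

ROBOT

A 6-joint arm with a two-finger parallel gripper is mounted at the origin on the work surface. World frame = base frame: x ahead of the robot, y to its left, z up, the work surface at z = 0. Lengths are in m, angles in rad, forces in N, time in s.
With the tool pointing down it reaches from about 0.3 to 0.875 m from the base axis. Payload 4.2 kg.
Tool frame: the origin (TCP) lies on the mounting face of the last link; the fingertips stand 173 mm ahead of it and the grasp point (between the pads) lies 155 mm ahead of it; z points along the fingers, y is the line along which they close (so a half turn about z gives the same grasp; the last joint's range is limited). The gripper opens to 85 mm and grips with 20 to 120 N. Pads are 22 mm wide; open, the fingers measure 114 mm over their backs; the gripper's body (76 mm by 85 mm) begins 54 mm behind the grasp point. The pads swing forward as they close: fully open they stand 13 mm farther back than shut.
Start: joints at [1.237, 0.32, 1.565, -0, 1.257, -0.02], TCP at [0.177, 0.547, 0.405] pointing down, gripper open.
Joint ranges: [-3.11, 3.11], [-0.84, 2.01], [0.21, 2.61], [-1.34, 4.49], [0.05, 2.63], [-2.56, 2.56]. Speed limits (rad/s): [2.57, 2.57, 3.14, 3.14, 3.14, 3.14].

INTERFACE

Orientations are given as a unit quaternion [x, y, z, w].
In Python, from cell import read_state, snapshot, job_done gives the robot as it stands. The module is installed in compiled form; this text tells all that it offers.
- The arm moves only by the tool arm_command, never from a script. Its argument "targets" is a list of rows, each a list of 3 entries, a list of its own where there are three numbers: the shift along the tool's x, y, z in cm, then the turn, a rotation vector about the tool's x, y, z in rad, then the opening, from 0 (shut) to 1 (fully open). A call has 1 to 20 rows; each row shifts and turns the commanded pose from where the row before left it, along the tool's axes as they then stand; what a row does not reach is not made up. A row lasts 1/10 s, in which the tool goes at most 50 mm and 8.59 degrees, less where a joint would pass 70% of its speed; a pose out of reach is approached as far as the arm can. A call is refused whole if a number of a shift passes 5 or a number of a turn 0.15, either way. A call with a gripper value outside its range is refused whole. The fingers move at their own pace and stop on an object; "grip_force" is the grip in N (left out, the last holds). Time passes only in rows, so rows that do not move let the fingers close. It gives the time, the measured TCP pose, the force, the opening and the grip force at its end, in the units of the state.
- read_state(): the state, without advancing time (a new reading comes with each control period).
- snapshot(name): name is "scene" or "side" or "wrist"; returns a dict with "pixels" (420x560x3 uint8, red, green, blue), "camera_matrix" (3x3 intrinsics, pixels), "extrinsics" (4x4, takes a point from camera to world coordinates). Camera axes: x right, y up, looking along -z (the intrinsics and any distortion apply to the point x, -y, -z); pixel columns grow to the right and rows downward; lengths in m; the calibration is good to about 2 mm. A picture is of the moment at which its call begins. There is no depth.
- job_done(): hands the job in; it is judged then, once.
The state is a dict: "time": time; "qpos": joint angles; "joint_velocities": joint speeds; "effort": joint torques, N m; "position": TCP position; "orientation": TCP orientation; "force": force on the tool from outside, world axes, zero at the start; "torque": the same for the moment, N m; "finger_gap": finger opening in m; "gripper_force": force on a finger pad.
Only numpy, scipy, OpenCV 4.12 (cv2) and the standard library are available. Lean on these libraries where they do the work, as an engineer would, in place of code of your own. Each camera call takes 0.05 s, during which the arm holds its last target. There are 200 camera calls.

## Working session

There is one attempt and no reset: what is moved stays moved. The work goes in short steps, Python scripts to look and compute and a tool call to move; the robot and the scene stay as the last step left them, time stands still between calls to the robot, and variables do not carry over. Pictures are saved under pics/ and viewed, at most 14 in all, crops included, and the job is handed in when it is done.

Besides the shell and the picture viewer there is one more tool, called after ">>>" as name([rows], argument=value, ...), one row to a line, values as JSON. arm_command: Moves the arm, as the interface text tells. Its arguments: {"type":"object","properties":{"targets":{"type":"array"},"grip_force":{"type":"number"}},"required":["targets"]}

```bash
mkdir -p pics; cat > h.py <<'E'
import numpy as np, cv2
from cell import read_state, snapshot, job_done
from scipy.spatial.transform import Rotation as R
def snap(n,f=None):
    s=snapshot(n); s['bgr']=cv2.cvtColor(s['pixels'],cv2.COLOR_RGB2BGR)
    if f: cv2.imwrite('pics/'+f,s['bgr']); np.savez('pics/'+f+'.npz',**s)
    return s
def load(f): return dict(np.load('pics/'+f+'.npz'))
def ray(s,uv,z):
    K,T=s['camera_matrix'],s['extrinsics']
    d=np.linalg.inv(K)@[uv[0],uv[1],1]; d=T[:3,:3]@(d*[1,-1,-1]); o=T[:3,3]
    return o+d*(z-o[2])/d[2]
def proj(s,p):
    K,T=s['camera_matrix'],s['extrinsics']
    c=T[:3,:3].T@(np.array(p)-T[:3,3]); q=K@(c*[1,-1,-1]); return q[:2]/q[2]
E
python3 - <<'E'
from h import *
for n in ('scene','side','wrist'):
    s=snap(n,n+'0.png'); print(n,s['extrinsics'].round(3).tolist(),s['camera_matrix'].round(1).tolist())
st=read_state(); print({k:np.round(v,3) for k,v in st.items()}); print(R.from_quat(st['orientation']).as_matrix().round(3))
E
```

```text
scene [[0.858, -0.283, 0.429, 0.849], [0.514, 0.474, -0.715, -0.642], [-0.001, 0.834, 0.552, 0.528], [0.0, 0.0, 0.0, 1.0]] [[434.0, 0.0, 277.4], [0.0, 434.0, 208.5], [0.0, 0.0, 1.0]]
side [[0.728, 0.526, -0.44, 0.073], [-0.686, 0.562, -0.463, -0.392], [0.004, 0.638, 0.77, 0.716], [0.0, 0.0, 0.0, 1.0]] [[404.6, 0.0, 276.6], [0.0, 404.6, 209.8], [0.0, 0.0, 1.0]]
wrist [[0.309, -0.913, -0.265, 0.111], [0.951, 0.296, 0.088, 0.569], [-0.002, -0.279, 0.96, 0.375], [0.0, 0.0, 0.0, 1.0]] [[374.8, 0.0, 274.2], [0.0, 374.8, 208.1], [0.0, 0.0, 1.0]]
{'time': np.float64(0.15), 'qpos': array([ 1.237,  0.32 ,  1.565,  0.   ,  1.257, -0.02 ]), 'joint_velocities': array([ 0.001, -0.002, -0.003, -0.001, -0.001, -0.001]), 'effort': array([ 1.0000e-03, -4.1584e+01, -2.3435e+01,  0.0000e+00,  6.0000e-03,
       -0.0000e+00]), 'position': array([0.177, 0.547, 0.404]), 'orientation': array([ 0.156,  0.988, -0.001, -0.   ]), 'force': array([ 0.48 ,  0.545, -0.641]), 'torque': array([-0.051, -0.008, -0.079]), 'gripper_force': np.float64(0.0), 'finger_gap': np.float64(0.085)}
[[-0.951  0.309 -0.   ]
 [ 0.309  0.951 -0.001]
 [ 0.    -0.001 -1.   ]]
```

View pics/scene0.png

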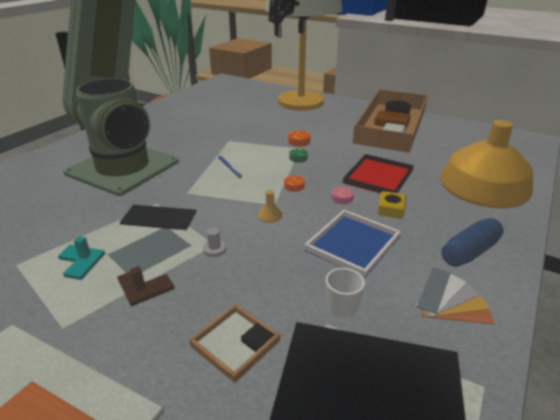

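View pics/side0.png

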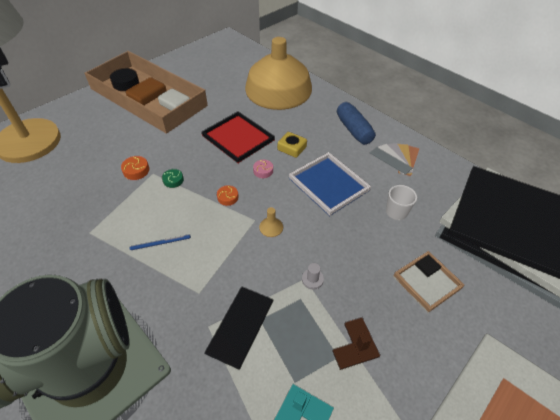

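The scene view shows these candidates for the amber roundel: orange (299,138), orange (294,183) and pink (342,195), which is excluded. In the side view the two oranges are at (135,167) and (227,195). For the plate, the bronze one is at (146,288) and the turquoise one at (83,258). The bell is at (270,207) and the holder at (214,242). Next I'll measure sizes and positions by mask.

```bash
cat >> h.py <<'E'
def blobs(s,lo,hi,amin=25):
    hsv=cv2.cvtColor(s['bgr'],cv2.COLOR_BGR2HSV); m=cv2.inRange(hsv,np.array(lo),np.array(hi))
    m=cv2.morphologyEx(m,cv2.MORPH_CLOSE,np.ones((3,3)))
    cs,_=cv2.findContours(m,cv2.RETR_EXTERNAL,cv2.CHAIN_APPROX_NONE)
    return sorted([c[:,0].astype(float) for c in cs if cv2.contourArea(c)>=amin],key=len,reverse=True)
def onplane(s,c,z): return np.array([ray(s,p,z)[:2] for p in c])
C={'orange':((3,150,120),(14,255,255)),'green':((55,100,40),(80,255,200)),'pink':((165,70,120),(180,160,255)),
'red':((0,200,80),(5,255,255)),'blue':((108,120,60),(122,255,255)),'yellow':((22,150,100),(32,255,255)),'brass':((14,100,80),(22,255,255)),'bronze':((0,90,20),(14,255,110)),'turq':((84,120,60),(95,255,255))}
E
python3 - <<'E'
from h import *
for n in('scene','side'):
    s=load(n+'0.png')
    for k,(lo,hi) in C.items():
        for c in blobs(s,lo,hi,40)[:7]:
            z=dict(red=.004,blue=.004).get(k,.009)
            w=onplane(s,c,z); r=cv2.minAreaRect(w.astype(np.float32))
            if .2<w.mean(0)[0]+.3<1.6: print(n,k,c.mean(0).round(),'ctr',np.round(r[0],3),'sz',np.round(r[1],3),'ang',round(r[2],1))
E
```

```text
scene orange [ 43. 409.] ctr [ 0.435 -0.528] sz [0.115 0.053] ang 3.4
scene orange [298. 136.] ctr [0.307 0.383] sz [0.058 0.084] ang 29.6
scene orange [293. 181.] ctr [0.42  0.151] sz [0.044 0.053] ang 30.8
scene green [298. 153.] ctr [0.356 0.291] sz [0.041 0.036] ang 30.8
scene pink [341. 193.] ctr [0.542 0.16 ] sz [0.048 0.06 ] ang 24.9
scene blue [353. 241.] ctr [0.627 0.017] sz [0.117 0.107] ang 83.9
scene yellow [391. 203.] ctr [0.651 0.18 ] sz [0.053 0.094] ang 14.6
scene brass [304.  79.] ctr [-0.029  1.116] sz [0.209 1.172] ang 22.9
scene brass [491. 168.] ctr [0.797 0.546] sz [0.199 0.549] ang 5.0
scene brass [391. 121.] ctr [0.483 0.678] sz [0.172 0.471] ang 8.1
scene brass [235. 341.] ctr [ 0.572 -0.304] sz [0.1 0.1] ang 80.1
scene brass [462. 308.] ctr [ 0.852 -0.071] sz [0.097 0.028] ang 55.5
scene bronze [389. 120.] ctr [0.482 0.677] sz [0.174 0.479] ang 8.7
scene bronze [143. 287.] ctr [ 0.366 -0.284] sz [0.071 0.07 ] ang 65.0
scene bronze [379. 174.] ctr [0.579 0.294] sz [0.12  0.132] ang 0.2
scene bronze [260. 354.] ctr [ 0.619 -0.305] sz [0.079 0.006] ang 80.9
sce
[... 577 characters left out ...]
 [0.071 0.067] ang 14.9
side brass [146.  88.] ctr [0.515 0.655] sz [0.203 0.414] ang 8.5
side brass [ 21. 130.] ctr [0.2   0.746] sz [0.367 0.145] ang 70.2
side brass [278.  77.] ctr [0.878 0.455] sz [0.41  0.197] ang 48.3
side brass [428. 281.] ctr [ 0.572 -0.305] sz [0.095 0.1  ] ang 80.6
side brass [271. 223.] ctr [0.444 0.016] sz [0.079 0.048] ang 46.9
side brass [406. 153.] ctr [ 0.844 -0.062] sz [0.075 0.024] ang 46.9
side bronze [127.  79.] ctr [0.523 0.726] sz [0.158 0.275] ang 8.0
side bronze [355. 345.] ctr [ 0.363 -0.282] sz [0.075 0.075] ang 63.8
side bronze [185. 111.] ctr [0.542 0.478] sz [0.203 0.059] ang 8.9
side turq [303. 408.] ctr [ 0.218 -0.306] sz [0.061 0.074] ang 17.2
```

```bash
python3 - <<'E'
from h import *
s=load('side0.png')['bgr'][130:250,100:300]; cv2.imwrite('pics/crop1.png',cv2.resize(s,None,fx=3,fy=3,interpolation=cv2.INTER_CUBIC))
E
```

```text
(no output)
```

View pics/crop1.png

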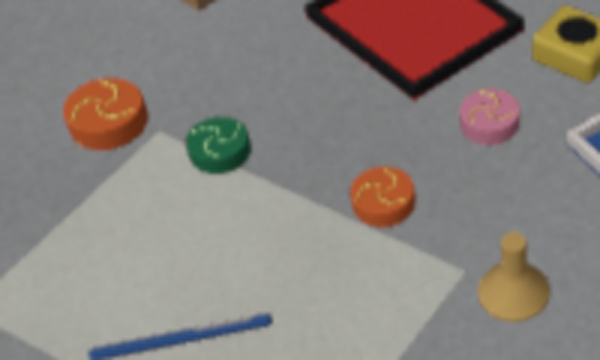

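>>> arm_command([
  [[-3,-2.6,-0.1],[0,0,0],1],
  [[-3,-2.6,-0.1],[0,0,0],1],
  [[-3,-2.6,-0.1],[0,0,0],1],
  [[-3,-2.6,-0.1],[0,0,0],1],
  [[-3,-2.6,-0.1],[0,0,0],1],
  [[-3,-2.6,-0.1],[0,0,0],1],
  [[-3,-2.6,-0.1],[0,0,0],1],
  [[-3,-2.6,-0.1],[0,0,0],1],
  [[-3,-2.6,-0.1],[0,0,0],1],
  [[-3,-2.6,-0.1],[0,0,0],1],
  [[-3,-2.6,-0.1],[0,0,0],1],
  [[0,0,0],[0,0,0.15],1],
  [[0,0,0],[0,0,0.15],1],
  [[0,0,0],[0,0,0.15],1],
  [[0,0,0],[0,0,0.15],1],
  [[0,0,0],[0,0,0.15],1],
  [[0,0,0],[0,0,0.15],1],
  [[0,0,0],[0,0,0.15],1],
  [[0,0,0],[0,0,0.15],1],
  [[0,0,0],[0,0,0.15],1],
], grip_force=40)

```text
time: 2.15
position: [0.403, 0.173, 0.4155]
orientation: [0.741, 0.671, -0.0, -0.0]
force: [0.4, 0.3, -1.0]
finger_gap: 0.0849
gripper_force: 0.0
```

The crop shows the left orange, at (105,113) in the crop, is clearly larger. The small orange at crop (383,196), which is side (227,195), is the amber roundel, and the pink one is separate.

```bash
python3 - <<'E'
from h import *
s=snap('wrist','w1.png'); print(s['extrinsics'].round(3).tolist())
E
```

```text
[[0.995, 0.096, 0.027, 0.41], [-0.099, 0.956, 0.277, 0.243], [0.0, -0.279, 0.96, 0.386], [0.0, 0.0, 0.0, 1.0]]
```

View pics/w1.png

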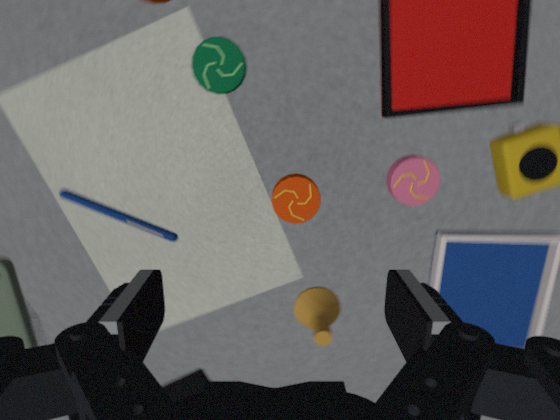

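The wrist view shows green at (219,65), amber at (297,199), pink at (413,180) and the bell's foot at (317,305), with no clutter between them.

```bash
python3 - <<'E'
from h import *
s=load('w1.png')
for k in('orange','green','pink','red','brass','yellow'):
    for c in blobs(s,*C[k],300)[:2]:
        z=dict(red=.004).get(k,.014)
        w=onplane(s,c,z); (x,y),r=cv2.minEnclosingCircle(w.astype(np.float32)); q=cv2.minAreaRect(w.astype(np.float32))
        print(k,c.mean(0).round(),'circ',round(x,4),round(y,4),round(r,4),'rect',np.round(q[0],3),np.round(q[1],3),round(q[2],1), 'ell',[np.round(v,1) for v in cv2.fitEllipse(c.astype(np.float32))])
# bell: foot & top guesses
print('belltop',ray(s,(323,340),.06),'bell foot',ray(s,(317,305),.003))
for n in('scene','side'):
    t=load(n+'0.png')
    for k in ('orange','green'):
        for c in blobs(t,*C[k],40)[:3]:
            print(n,k,c.mean(0).round(),onplane(t,c,.012).mean(0).round(3))
sc=load('scene0.png');sd=load('side0.png')
# top of bell: scene (270,193), side (271,210)
print(ray(sc,(270,192),.06),ray(sd,(271,210),.06))
E
```

```text
orange [295. 199.] circ 0.4219 0.143 0.0256 rect [0.423 0.143] [0.049 0.048] 84.3 ell [array([295.5, 199.3]), array([45.7, 47.7]), np.float64(98.1)]
green [219.  65.] circ 0.3625 0.279 0.0252 rect [0.362 0.279] [0.048 0.049] 84.3 ell [array([218.6,  64.8]), array([50.5, 56.5]), np.float64(153.9)]
pink [414. 184.] circ 0.5422 0.1513 0.0277 rect [0.543 0.15 ] [0.052 0.05 ] 20.4 ell [array([413.4, 179.3]), array([44.7, 53.4]), np.float64(79.8)]
red [450.  51.] circ 0.5824 0.2707 0.0751 rect [0.582 0.27 ] [0.099 0.117] 89.7 ell [array([450.4,  51.1]), array([121. , 146.4]), np.float64(78.4)]
brass [318. 314.] circ 0.4361 0.0038 0.0379 rect [0.441 0.007] [0.05  0.072] 30.6 ell [array([317.4, 312. ]), array([41.1, 56.2]), np.float64(165.7)]
yellow [528. 160.] circ 0.6544 0.1584 0.0427 rect [0.656 0.158] [0.066 0.064] 12.2 ell [array([527.5, 160.3]), array([65.1, 77.6]), np.float64(57.6)]
belltop [0.43632421 0.00644682 0.06      ] bell foot [0.4369481  0.01235827 0.003     ]
scene orange [ 43. 409.] [ 0.43  -0.522]
scene orange [298. 136.] [0.305 0.379]
scene orange [293. 181.] [0.421 0.146]
scene green [167.  13.] [-1.457  1.725]
scene green [140.  26.] [-1.276  1.308]
scene green [298. 153.] [0.358 0.284]
side orange [134. 167.] [0.311 0.371]
side orange [227. 195.] [0.421 0.143]
side green [172. 178.] [0.36  0.276]
[0.4406719 0.0092892 0.06     ] [0.43824471 0.00924586 0.06      ]
```

```bash
python3 - <<'E'
from h import *
s=load('w1.png'); st=read_state(); M=R.from_quat(st['orientation']).as_matrix()
for d in (.155,.160,.165,.173): print(d,[proj(s,np.array(st['position'])+M@[x,y,d]).round() .tolist() for y in(-.0425,.0425) for x in (.011,-.011)])
E
```

```text
0.155 [[157.0, 269.0], [162.0, 322.0], [389.0, 270.0], [384.0, 322.0]]
0.16 [[161.0, 263.0], [165.0, 315.0], [385.0, 264.0], [380.0, 315.0]]
0.165 [[165.0, 258.0], [169.0, 308.0], [381.0, 259.0], [377.0, 308.0]]
0.173 [[170.0, 250.0], [174.0, 298.0], [376.0, 251.0], [372.0, 298.0]]
```

>>> arm_command([
  [[-1.4,1.1,4.5],[0,0,0],1],
  [[-1.4,1.1,4.5],[0,0,0],1],
  [[0,0,4.5],[0,0,0],1],
  [[0,0,4.5],[0,0,0],1],
  [[0,0,3],[0,0,0],1],
  [[0,0,1.5],[0,0,0],1],
  [[0,0,0],[0,0,0],1],
  [[0,0,0],[0,0,0],1],
])

```text
time: 3.0
position: [0.4227, 0.1432, 0.1909]
orientation: [0.739, 0.674, 0.0, -0.0]
force: [0.9, 0.1, 0.5]
finger_gap: 0.0857
gripper_force: 0.0
```

>>> arm_command([
  [[0,0,0.9],[0,0,0],1],
  [[0,0,0.8],[0,0,0],1],
  [[0,0,0],[0,0,0],0.3],
  [[0,0,0],[0,0,0],0.3],
  [[0,0,0],[0,0,0],0.3],
  [[0,0,0],[0,0,0],0.3],
  [[0,0,0],[0,0,0],0.3],
  [[0,0,0],[0,0,0],0.3],
  [[0,0,0],[0,0,0],0.3],
  [[0,0,0],[0,0,0],0.3],
], grip_force=30)

```text
time: 4.0
position: [0.4225, 0.1432, 0.1741]
orientation: [0.739, 0.673, 0.0, 0.0]
force: [-1.3, -0.1, 5.5]
finger_gap: 0.0489
gripper_force: 31.3
```

>>> arm_command([
  [[0,0,-1.5],[0,0,0],0.3],
  [[0,0,-4],[0,0,0],0.3],
  [[0,0,-4.5],[0,0,0],0.3],
  [[-1.6,2.8,-2],[0,0,0],0.3],
  [[-1.8,3.2,-2],[0,0,0],0.3],
  [[-1.8,3.2,-2],[0,0,0],0.3],
  [[-1.8,3.2,-2],[0,0,0],0.3],
  [[-1.8,3.2,0],[0,0,0],0.3],
  [[-1.8,3.2,0],[0,0,0],0.3],
  [[0,0,0],[0,0,0],0.3],
])

```text
time: 5.0
position: [0.6026, 0.0177, 0.353]
orientation: [0.74, 0.672, 0.001, 0.001]
force: [-0.9, -0.4, -0.9]
finger_gap: 0.0488
gripper_force: 31.5
```

```bash
python3 - <<'E'
from h import *
s=snap('wrist','w2.png'); st=read_state(); print(st['position'].round(4),st['finger_gap'])
E
```

```text
[0.6008 0.0189 0.3527] 0.04886017527454148
```

View pics/w2.png

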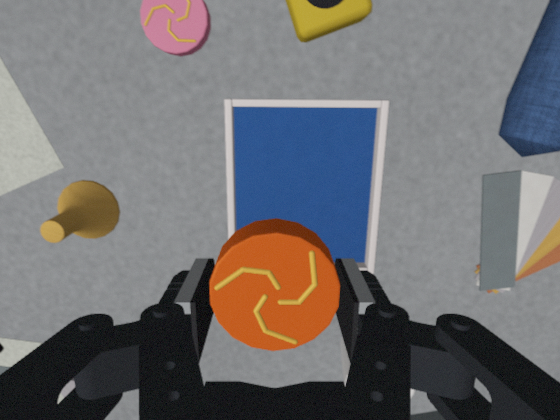

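The view shows the amber roundel held squarely in the fingers. The glass tray's far outer rim corners are at (225,100) and (388,101).

```bash
cat >> h.py <<'E'
def need(p,phi=None):
    st=read_state(); M=R.from_quat(st['orientation']).as_matrix()
    d=M.T@(np.array(p)-st['position'])*100
    a=np.arctan2(M[1,1],M[0,1]); print('shift cm',d.round(2),'phi now',a.round(3), 'turn z', None if phi is None else round((a-phi+np.pi/2)%np.pi-np.pi/2,3), 'j6',st['qpos'][5].round(2))
E
python3 - <<'E'
from h import *
s=load('w2.png')
a=ray(s,(225,99.5),.016)[:2]; b=ray(s,(388.5,101),.016)[:2]; u=(b-a)/np.linalg.norm(b-a); v=np.array([-u[1],u[0]])
c=(a+b)/2-v*.075; print(a,b,np.linalg.norm(b-a),'yaw',np.arctan2(u[1],u[0]),'c',c)
f=[c for c in blobs(s,*C['blue'],300)]
q=cv2.minAreaRect(onplane(s,f[0],.004).astype(np.float32)); print(q)
hsv=cv2.cvtColor(s['bgr'],cv2.COLOR_BGR2HSV)
for sg in(1,-1):
    p=c+v*.032*sg; print('slot',p); 
    need([p[0],p[1],.25],np.arctan2(u[1],u[0]))
# cup centre from scene/side: base & top
sc=load('scene0.png');sd=load('side0.png')
print('cup rim',ray(sc,(345,280),.058),ray(sd,(402,194),.058))
E
```

```text
[0.57230576 0.09154438] [0.70064426 0.07800872] 0.12905032075281803 yaw -0.10507992500505078 c [0.62860851 0.01019024]
((0.6283210515975952, 0.010891303420066833), (0.13718010485172272, 0.11739834398031235), 84.04096221923828)
slot [0.63196489 0.04201373]
shift cm [ 2.59  2.89 10.26] phi now -0.095 turn z 0.01 j6 0.11
slot [ 0.62525214 -0.02163326]
shift cm [-3.81  2.83 10.26] phi now -0.095 turn z 0.01 j6 0.11
cup rim [ 0.67957643 -0.15330502  0.058     ] [ 0.67909186 -0.151974    0.058     ]
```

>>> arm_command([
  [[-1.3,0.9,1],[0,0,0],0.3],
  [[-1.3,1,3],[0,0,0],0.3],
  [[-1.3,0.9,4],[0,0,0],0.3],
  [[0,0,4],[0,0,0],0.3],
  [[0,0,2.5],[0,0,0],0.3],
  [[0,0,1.2],[0,0,0],0.3],
  [[0,0,0.8],[0,0,0],0.3],
  [[0,0,0.4],[0,0,0],0.3],
  [[0,0,0],[0,0,0],0.3],
  [[0,0,0],[0,0,0],0.3],
])

```text
time: 6.05
position: [0.6244, -0.0212, 0.1859]
orientation: [0.739, 0.674, 0.001, 0.001]
force: [0.5, -0.3, -1.7]
finger_gap: 0.0487
gripper_force: 31.6
```

>>> arm_command([
  [[0,0,0.3],[0,0,0],0.3],
  [[0,0,0.2],[0,0,0],0.3],
  [[0,0,0.15],[0,0,0],0.3],
  [[0,0,0.1],[0,0,0],0.3],
  [[0,0,0],[0,0,0],0.3],
  [[0,0,0],[0,0,0],0.3],
])

```text
time: 6.65
position: [0.624, -0.0213, 0.1782]
orientation: [0.739, 0.673, 0.0, 0.0]
force: [-1.9, -0.7, 5.4]
finger_gap: 0.0487
gripper_force: 32.1
```

>>> arm_command([
  [[0,0,0],[0,0,0],0.72],
  [[0,0,0],[0,0,0],0.72],
  [[0,0,0],[0,0,0],0.72],
  [[0,0,0],[0,0,0],0.72],
  [[0,0,-1],[0,0,0],0.72],
  [[0,0,-3],[0,0,0],0.72],
  [[0,0,-4],[0,0,0],0.72],
  [[2.6,-2.9,-2],[0,0,0],1],
  [[2.8,-3,0],[0,0,0],1],
  [[2.8,-3,0],[0,0,0],1],
  [[2.8,-3,0],[0,0,0],1],
  [[2.8,-3,0],[0,0,0],1],
  [[2.8,-3,0],[0,0,0],1],
  [[2.8,-3,0],[0,0,0],1],
  [[2.8,-3,0],[0,0,0],1],
  [[2.8,-3,0],[0,0,0],1],
  [[2.2,-2.9,0],[0,0,0],1],
  [[0,0,0],[0,0,0],1],
])

```text
time: 8.45
position: [0.35, 0.279, 0.2779]
orientation: [0.738, 0.675, 0.0, -0.0]
force: [1.3, -0.1, 0.3]
finger_gap: 0.0852
gripper_force: 0.0
```

```bash
python3 - <<'E'
from h import *
need([.362,.279,.19])
s=snap('wrist','w3.png')
for c in blobs(s,*C['green'],300)[:2]:
    w=onplane(s,c,.014); print(cv2.minEnclosingCircle(w.astype(np.float32)))
t=snap('scene','s3.png')
for c in blobs(t,*C['orange'],30)[:4]: print(c.mean(0),onplane(t,c,.016).mean(0))
E
```

```text
shift cm [0.1  1.2  8.79] phi now -0.088 turn z None j6 0.73
((0.36120060086250305, 0.27798575162887573), 0.026481367647647858)
[ 42.90673575 409.33160622] [ 0.43291877 -0.52244184]
[344.38095238 244.63492063] [ 0.62413402 -0.01995959]
[297.95918367 136.24489796] [0.30973349 0.37184692]
```

>>> arm_command([
  [[0,0.6,3],[0,0,0],1],
  [[0,0.5,3.5],[0,0,0],1],
  [[0,0,2],[0,0,0],1],
  [[0,0,1.1],[0,0,0],1],
  [[0,0,0.8],[0,0,0],1],
  [[0,0,0],[0,0,0],1],
  [[0,0,0],[0,0,0],0.3],
  [[0,0,0],[0,0,0],0.3],
  [[0,0,0],[0,0,0],0.3],
  [[0,0,0],[0,0,0],0.3],
  [[0,0,0],[0,0,0],0.3],
  [[0,0,0],[0,0,0],0.3],
  [[0,0,0],[0,0,0],0.3],
  [[0,0,0],[0,0,0],0.3],
])

```text
time: 9.95
position: [0.3636, 0.2763, 0.1743]
orientation: [0.739, 0.674, 0.001, 0.0]
force: [-0.9, -2.0, 5.6]
finger_gap: 0.0486
gripper_force: 30.4
```

>>> arm_command([
  [[0,0,-1.5],[0,0,0],0.3],
  [[0,0,-3.5],[0,0,0],0.3],
  [[0,0,-4.5],[0,0,0],0.3],
  [[-2,2.8,0],[0,0,0],0.3],
  [[-2.3,3.2,0],[0,0,0],0.3],
  [[-2.3,3.2,0],[0,0,0],0.3],
  [[-2.3,3.2,0],[0,0,0],0.3],
  [[-2.3,3.2,0],[0,0,0],0.3],
  [[-2.3,3.2,0],[0,0,0],0.3],
  [[-2.3,3.2,0],[0,0,0],0.3],
  [[-2.3,3.2,0],[0,0,0],0.3],
  [[-2.3,3.2,0],[0,0,0],0.3],
  [[0,0,0],[0,0,0],0.3],
  [[0,0,0],[0,0,0],0.3],
])

```text
time: 11.35
position: [0.6273, 0.0461, 0.268]
orientation: [0.74, 0.673, -0.0, -0.0]
force: [0.1, 0.5, -0.7]
finger_gap: 0.0483
gripper_force: 31.7
```

```bash
python3 - <<'E'
from h import *
need([.632,.043,.185],-.105)
E
```

```text
shift cm [-0.27  0.5   8.3 ] phi now -0.094 turn z 0.011 j6 0.15
```

>>> arm_command([
  [[-0.3,0.5,1],[0,0,0],0.3],
  [[0,0,2.8],[0,0,0],0.3],
  [[0,0,2.2],[0,0,0],0.3],
  [[0,0,1.2],[0,0,0],0.3],
  [[0,0,0.8],[0,0,0],0.3],
  [[0,0,0.4],[0,0,0],0.3],
  [[0,0,0.3],[0,0,0],0.3],
  [[0,0,0.2],[0,0,0],0.3],
  [[0,0,0],[0,0,0],0.3],
  [[0,0,0],[0,0,0],0.3],
])

```text
time: 12.35
position: [0.6322, 0.0432, 0.1797]
orientation: [0.739, 0.673, 0.0, 0.0]
force: [-0.1, -0.3, -0.7]
finger_gap: 0.0485
gripper_force: 31.7
```

>>> arm_command([
  [[0,0,0.15],[0,0,0],0.3],
  [[0,0,0],[0,0,0],0.3],
  [[0,0,0],[0,0,0],0.72],
  [[0,0,0],[0,0,0],0.72],
  [[0,0,0],[0,0,0],0.72],
  [[0,0,0],[0,0,0],0.72],
  [[0,0,-1],[0,0,0],0.72],
  [[0,0,-3],[0,0,0],0.72],
  [[0,0,-4.5],[0,0,0],0.72],
  [[0,0,-3.5],[0,0,0],1],
  [[-0.9,-3.1,0],[0,0,0],1],
  [[-0.9,-3.2,0],[0,0,0],1],
  [[-0.9,-3.2,0],[0,0,0],1],
  [[-0.9,-3.2,0],[0,0,0],1],
  [[-0.8,-3.2,0],[0,0,0],1],
  [[-0.8,-3.1,0],[0,0,0],1],
  [[0,0,0],[0,0,0],1],
  [[0,0,0],[0,0,0],1],
])

```text
time: 14.15
position: [0.438, 0.009, 0.2987]
orientation: [0.739, 0.673, 0.001, 0.001]
force: [0.5, 0.3, -0.1]
finger_gap: 0.0855
gripper_force: 0.0
```

```bash
python3 - <<'E'
from h import *
need([.438,.009,.208])
s=snap('wrist','w4.png'); t=snap('scene','s4.png')
for c in blobs(t,*C['green'],30)[:4]: print(c.mean(0),onplane(t,c,.014).mean(0))
cv2.imwrite('pics/w4v.png',np.hstack([cv2.resize(s['bgr'],(400,300)),cv2.resize(t['bgr'][150:330,220:460],(400,300))]))
E
```

```text
shift cm [-0.01 -0.02  9.07] phi now -0.093 turn z None j6 0.09
[180.21875   30.796875] [-0.95746968  1.30528303]
[361.60714286 228.03571429] [0.63132271 0.04962766]
[185.1   5.9] [-1.50457342  1.97683652]
```

View pics/w4v.png

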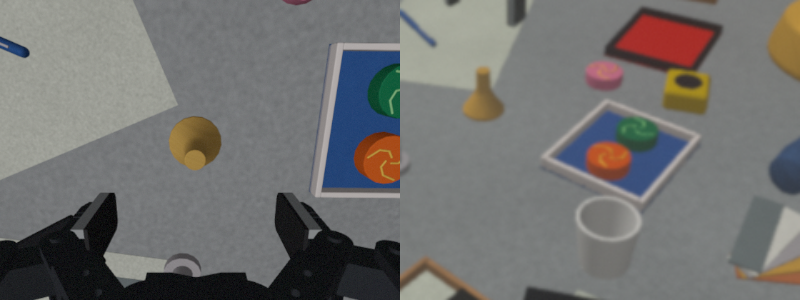

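Both roundels lie flat, side by side, in the blue tray. The bell's top is at about (273,223) in the full picture, centred between the fingers.

```bash
python3 - <<'E'
from h import *
s=load('w4.png'); print(ray(s,(273,223),.06), ray(s,(180*1.4,266*1.4),.046))
E
```

```text
[0.43855572 0.01007098 0.06      ] [ 0.41271433 -0.10444438  0.046     ]
```

>>> arm_command([
  [[0,0,2],[0,0,0],1],
  [[0,0,3],[0,0,0],1],
  [[0,0,2.5],[0,0,0],1],
  [[0,0,1],[0,0,0],1],
  [[0,0,0.5],[0,0,0],1],
  [[0,0,0],[0,0,0],1],
  [[0,0,0],[0,0,0],0],
  [[0,0,0],[0,0,0],0],
  [[0,0,0],[0,0,0],0],
  [[0,0,0],[0,0,0],0],
  [[0,0,0],[0,0,0],0],
  [[0,0,0],[0,0,0],0],
  [[0,0,0],[0,0,0],0],
  [[0,0,0],[0,0,0],0],
  [[0,0,0],[0,0,0],0],
  [[0,0,0],[0,0,0],0],
  [[0,0,0],[0,0,0],0],
], grip_force=40)

```text
time: 15.95
position: [0.4381, 0.0091, 0.208]
orientation: [0.739, 0.673, 0.0, 0.0]
force: [-0.7, 0.2, 5.7]
finger_gap: 0.0164
gripper_force: 39.1
```

>>> arm_command([
  [[0,0,-1.5],[0,0,0],0],
  [[0,0,-3.5],[0,0,0],0],
  [[0,0,-4],[0,0,0],0],
  [[3,1.4,-1.5],[0,0,0],0],
  [[3.5,1.4,-1.5],[0,0,0],0],
  [[3.5,1.4,-1.5],[0,0,0],0],
  [[3.5,1.4,-1.5],[0,0,0],0],
  [[3.5,1.4,0],[0,0,0],0],
  [[3.5,1.4,0],[0,0,0],0],
  [[3.5,1.4,0],[0,0,0],0],
  [[0,0,0],[0,0,0],0],
  [[0,0,0],[0,0,0],0],
])

```text
time: 17.15
position: [0.5578, 0.2395, 0.3563]
orientation: [0.739, 0.674, -0.001, -0.0]
force: [0.1, -0.2, -1.5]
finger_gap: 0.016
gripper_force: 39.5
```

```bash
python3 - <<'E'
from h import *
s=snap('wrist','w5.png'); st=read_state(); print(st['position'].round(4),st['finger_gap'])
for c in blobs(s,*C['red'],300): 
    q=cv2.minAreaRect(onplane(s,c,.004).astype(np.float32)); print(q, c.min(0),c.max(0)); print(cv2.boxPoints(q))
cv2.imwrite('pics/w5v.png',s['bgr'])
E
```

```text
[0.5575 0.2387 0.3565] 0.015942610598053616
((0.5786444544792175, 0.27229440212249756), (0.11890135705471039, 0.09794539958238602), 0.383878231048584) [232.  77.] [366. 204.]
[[0.518867   0.3208677 ]
 [0.51952326 0.2229245 ]
 [0.6384219  0.22372112]
 [0.63776565 0.3216643 ]]
```

View pics/w5v.png

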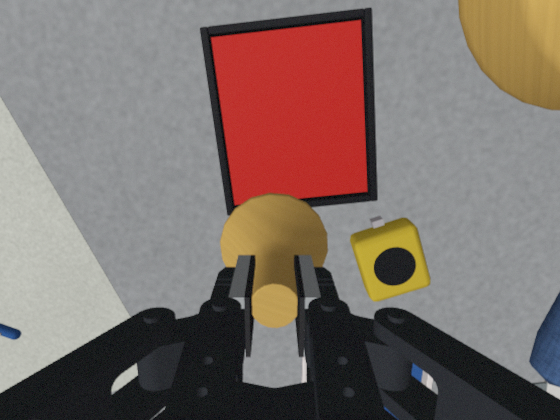

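The bell is held upright. The metal tray's rim corners are TL (203,29), TR (370,10) and BR (377,199). The tape measure at (390,258) has the same position as before.

```bash
python3 - <<'E'
from h import *
s=load('w5.png')
P=[ray(s,p,.016)[:2] for p in((203,29),(370,10),(377,199))]
print(P,np.linalg.norm(P[0]-P[1]),np.linalg.norm(P[1]-P[2])); c=(P[0]+P[2])/2; u=P[1]-P[0];u/=np.linalg.norm(u);v=np.array([-u[1],u[0]])
print(c,np.arctan2(u[1],u[0]))
for g in(1,-1):
    p=c+.03*v*g; print(p); need([p[0],p[1],.213])
E
```

```text
[array([0.51500912, 0.36548987]), array([0.64133919, 0.36685461]), array([0.64429162, 0.21970371])] 0.12633744251264703 0.14718051235452428
[0.57965037 0.29259679] 0.010802531172970664
[0.5793263  0.32259504]
shift cm [ 8.58  1.43 14.34] phi now -0.093 turn z None j6 0.48
[0.57997444 0.26259854]
shift cm [ 2.61  2.05 14.35] phi now -0.093 turn z None j6 0.48
```

>>> arm_command([
  [[2.8,0.4,0],[0,0,0],0],
  [[3,0.5,2],[0,0,0],0],
  [[2.8,0.5,3],[0,0,0],0],
  [[0,0,3.5],[0,0,0],0],
  [[0,0,2.5],[0,0,0],0],
  [[0,0,1.5],[0,0,0],0],
  [[0,0,0.8],[0,0,0],0],
  [[0,0,0.5],[0,0,0],0],
  [[0,0,0.3],[0,0,0],0],
  [[0,0,0.2],[0,0,0],0],
  [[0,0,0],[0,0,0],0],
  [[0,0,0],[0,0,0],0],
])

```text
time: 18.4
position: [0.58, 0.3234, 0.2155]
orientation: [0.739, 0.673, 0.001, 0.0]
force: [0.5, 0.7, -1.7]
finger_gap: 0.0159
gripper_force: 39.6
```

>>> arm_command([
  [[0,0,0.2],[0,0,0],0],
  [[0,0,0.1],[0,0,0],0],
  [[0,0,0.05],[0,0,0],0],
  [[0,0,0],[0,0,0],0],
  [[0,0,0],[0,0,0],0.6],
  [[0,0,0],[0,0,0],0.6],
  [[0,0,0],[0,0,0],0.6],
  [[0,0,0],[0,0,0],0.6],
  [[0,0,0],[0,0,0],0.6],
  [[0,0,-2],[0,0,0],0.6],
  [[0,0,-4],[0,0,0],0.8],
  [[0,0,-4],[0,0,0],1],
  [[0,0,0],[0,0,0],1],
])

```text
time: 19.7
position: [0.5812, 0.324, 0.3179]
orientation: [0.739, 0.673, 0.006, 0.002]
force: [0.6, 0.4, 0.3]
finger_gap: 0.0856
gripper_force: 0.0
```

```bash
python3 - <<'E'
from h import *
sc=load('scene0.png');sd=load('side0.png')
h1=ray(sc,(213,231.5),.046);h2=ray(sd,(313,267),.046); print(h1,h2)
need([.413,-.104,.32])
s=snap('side','d6.png'); w=snap('wrist')
cv2.imwrite('pics/d6v.png',np.hstack([cv2.resize(s['bgr'][90:240,180:380],(400,300)),cv2.resize(w['bgr'],(400,300))]))
E
```

```text
[ 0.41169651 -0.1458177   0.046     ] [ 0.40822469 -0.14200664  0.046     ]
shift cm [-44.17 -12.77  -0.66] phi now -0.093 turn z None j6 0.58
```

View pics/d6v.png

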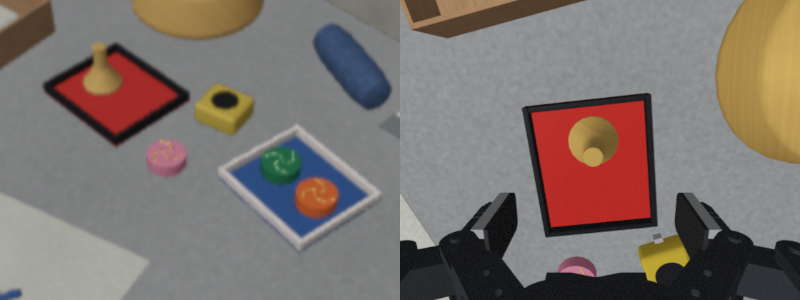

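The bell stands in the red tray. Next is the holder.

>>> arm_command([
  [[-3,-0.8,0],[0,0,0],1],
  [[-4,-1.1,0],[0,0,0],1],
  [[-4,-1.1,0],[0,0,0],1],
  [[-4,-1.1,0],[0,0,0],1],
  [[-4,-1.1,0],[0,0,0],1],
  [[-4,-1.1,0],[0,0,0],1],
  [[-4,-1,0],[0,0,0],1],
  [[-4,-1,0],[0,0,0],1],
  [[-4,-1,0],[0,0,0],1],
  [[-4,-1,0],[0,0,0],1],
  [[-4,-1,0],[0,0,0],1],
  [[-4,-1,0],[0,0,0],1],
  [[-1,-0.4,0],[0,0,0],1],
  [[0,0,0],[0,0,0],1],
  [[0,0,0],[0,0,0],1],
])

```text
time: 21.3
position: [0.4088, -0.1423, 0.3105]
orientation: [0.739, 0.673, -0.0, -0.001]
force: [-0.1, 0.1, 1.1]
finger_gap: 0.0856
gripper_force: 0.0
```

```bash
python3 - <<'E'
from h import *
s=snap('wrist','w7.png'); need([.410,-.144,.19])
E
```

```text
shift cm [-0.2   0.13 12.07] phi now -0.092 turn z None j6 -0.27
```

View pics/w7.png

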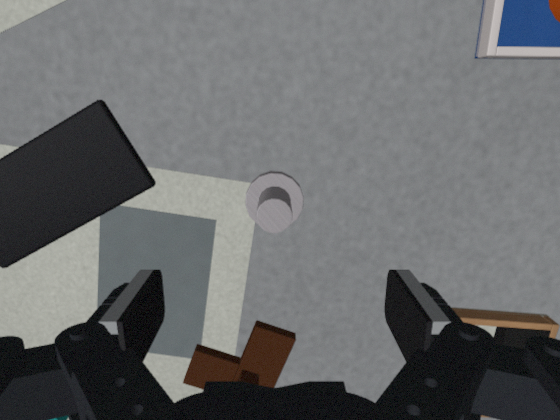

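The holder's top is at (275,215), between the fingers and clear of the plate at (240,360).

```bash
python3 - <<'E'
from h import *
s=load('w7.png'); p=ray(s,(275,215),.046); print(p); need([p[0],p[1],.19])
E
```

```text
[ 0.40936326 -0.1441579   0.046     ]
shift cm [-0.22  0.07 12.07] phi now -0.092 turn z None j6 -0.27
```

>>> arm_command([
  [[0,0,3],[0,0,0],1],
  [[0,0,3.5],[0,0,0],1],
  [[0,0,2.5],[0,0,0],1],
  [[0,0,1.5],[0,0,0],1],
  [[0,0,1],[0,0,0],1],
  [[0,0,0.5],[0,0,0],1],
  [[0,0,0],[0,0,0],1],
  [[0,0,0],[0,0,0],0],
  [[0,0,0],[0,0,0],0],
  [[0,0,0],[0,0,0],0],
  [[0,0,0],[0,0,0],0],
  [[0,0,0],[0,0,0],0],
  [[0,0,0],[0,0,0],0],
  [[0,0,0],[0,0,0],0],
  [[0,0,0],[0,0,0],0],
  [[0,0,0],[0,0,0],0],
  [[0,0,0],[0,0,0],0],
])

```text
time: 23.05
position: [0.4089, -0.143, 0.1917]
orientation: [0.739, 0.673, 0.0, 0.0]
force: [-0.7, -0.5, 6.1]
finger_gap: 0.0221
gripper_force: 39.0
```

>>> arm_command([
  [[0,0,-1.5],[0,0,0],0],
  [[0,0,-3.5],[0,0,0],0],
  [[0,0,-4],[0,0,0],0],
  [[3,1,-3],[0,0,0],0],
  [[4,1.2,0],[0,0,0],0],
  [[4,1.2,0],[0,0,0],0],
  [[4,1.2,0],[0,0,0],0],
  [[4,1.2,0],[0,0,0],0],
  [[4,1.2,0],[0,0,0],0],
  [[4,1.3,0],[0,0,0],0],
  [[4,1.3,0],[0,0,0],0],
  [[4,1.3,0],[0,0,0],0],
  [[4,1.3,0],[0,0,0],0],
  [[3,1,0],[0,0,0],0],
  [[0,0,0],[0,0,0],0],
  [[0,0,0],[0,0,0],0],
])

```text
time: 24.65
position: [0.5789, 0.2634, 0.31]
orientation: [0.739, 0.674, -0.001, -0.0]
force: [-0.2, -0.4, -1.7]
finger_gap: 0.0223
gripper_force: 39.5
```

```bash
python3 - <<'E'
from h import *
need([.580,.2625,.2])
E
```

```text
shift cm [-0.06  0.14 11.  ] phi now -0.092 turn z None j6 0.5
```

>>> arm_command([
  [[0,0.1,2.5],[0,0,0],0],
  [[0,0,3.5],[0,0,0],0],
  [[0,0,2.5],[0,0,0],0],
  [[0,0,1.5],[0,0,0],0],
  [[0,0,0.7],[0,0,0],0],
  [[0,0,0.3],[0,0,0],0],
  [[0,0,0.2],[0,0,0],0],
  [[0,0,0.1],[0,0,0],0],
  [[0,0,0],[0,0,0],0],
  [[0,0,0],[0,0,0],0],
])

```text
time: 25.65
position: [0.5803, 0.2631, 0.1989]
orientation: [0.739, 0.673, 0.001, 0.0]
force: [-0.1, -0.9, -1.1]
finger_gap: 0.0222
gripper_force: 39.6
```

>>> arm_command([
  [[0,0,0.15],[0,0,0],0],
  [[0,0,0.1],[0,0,0],0],
  [[0,0,0.05],[0,0,0],0],
  [[0,0,0],[0,0,0],0],
  [[0,0,0],[0,0,0],0.6],
  [[0,0,0],[0,0,0],0.6],
  [[0,0,0],[0,0,0],0.6],
  [[0,0,0],[0,0,0],0.6],
  [[0,0,0],[0,0,0],0.6],
  [[0,0,-2],[0,0,0],0.6],
  [[0,0,-4],[0,0,0],0.8],
  [[0,0,-4],[0,0,0],1],
  [[0,0,-2],[0,0,0],1],
  [[0,0,0],[0,0,0],1],
])

```text
time: 27.05
position: [0.5809, 0.2633, 0.3192]
orientation: [0.739, 0.673, 0.004, 0.001]
force: [-0.5, 0.4, -0.1]
finger_gap: 0.0851
gripper_force: 0.0
```

```bash
python3 - <<'E'
from h import *
s=snap('wrist','w8.png'); d=snap('side','d8.png')
p=load('side0.png')['bgr'][310:376,325:391]
q=load('side0.png')['bgr'][240:316,390:466]
cv2.imwrite('pics/v8.png',np.hstack([cv2.resize(s['bgr'],(360,270)),cv2.resize(d['bgr'][80:170,190:310],(360,270)) ]))
cv2.imwrite('pics/v8b.png',np.hstack([cv2.resize(load('side0.png')['bgr'][305:375,325:395],(390,390),interpolation=cv2.INTER_CUBIC),cv2.resize(load('side0.png')['bgr'][245:315,393:463],(390,390),interpolation=cv2.INTER_CUBIC)]))
need([.42,-.28,.36])
E
```

```text
shift cm [-55.54 -10.88  -4.5 ] phi now -0.093 turn z None j6 0.5
```

View pics/v8.png

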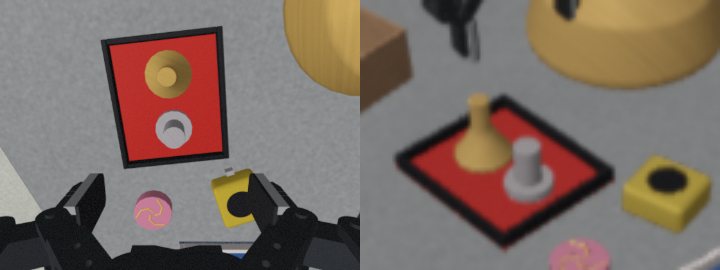

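View pics/v8b.png

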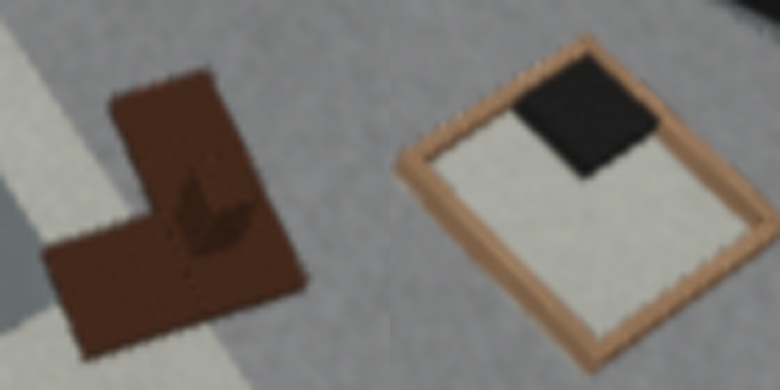

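The bell and holder stand in the red tray, and the tape measure is untouched. In the crops, the plate's elbow is at (305,280) with its missing corner to the upper left. The tray's block is at the top corner (590,110).

```bash
python3 - <<'E'
from h import *
s=load('side0.png'); f=lambda u,v:(325+u*70/390,305+v*70/390); g=lambda u,v:(393+(u-390)*70/390,245+v*70/390)
P={k:ray(s,f(*q),.010)[:2] for k,q in dict(t1o=(210,68),t1i=(108,100),inn=(155,212),t2i=(42,250),t2o=(84,348),el=(306,278)).items()}
for k in P: print(k,P[k].round(4))
print('lens',np.linalg.norm(P['t1o']-P['el']),np.linalg.norm(P['t2o']-P['el']),np.linalg.norm(P['t1o']-P['t1i']))
print('centre',(P['t1o']+P['t2o'])/2)
Q=[ray(s,g(*q),.016)[:2] for q in((590,36),(396,160),(592,362),(780,222))]
print(np.round(Q,4),[np.linalg.norm(Q[i]-Q[(i+1)%4]).round(4) for i in range(4)],'c',np.mean(Q,0))
sc=load('scene0.png')
E
```

```text
t1o [ 0.4147 -0.2664]
t1i [ 0.3813 -0.2505]
inn [ 0.3634 -0.2855]
t2i [ 0.3278 -0.2689]
t2o [ 0.3144 -0.2981]
el [ 0.3816 -0.3316]
lens 0.07308074164046426 0.075042156489275 0.037021256084434996
centre [ 0.36455227 -0.28225911]
[[ 0.6258 -0.2695]
 [ 0.5296 -0.2519]
 [ 0.5137 -0.3435]
 [ 0.6072 -0.359 ]] [np.float64(0.0978), np.float64(0.093), np.float64(0.0948), np.float64(0.0914)] c [ 0.56905125 -0.30596675]
```

>>> arm_command([
  [[-3,-0.8,-1],[0,0,0],1],
  [[-4,-1.1,0],[0,0,0],1],
  [[-4,-1.1,0],[0,0,0],1],
  [[-4,-1.1,0],[0,0,0],1],
  [[-4,-1.1,0],[0,0,0],1],
  [[-4,-1.1,0],[0,0,0],1],
  [[-4,-1.1,0],[0,0,0],1],
  [[-4,-1.1,0],[0,0,0],1],
  [[-4,-1.1,0],[0,0,0],1],
  [[-4,-1.1,0],[0,0,0],1],
  [[-4,-1.1,0],[0,0,0],1],
  [[-4,-1,0],[0,0,0],1],
  [[-4,-1,0],[0,0,0],1],
  [[-4,-1,0],[0,0,0],1],
  [[-3,-0.9,0],[0,0,0],1],
  [[0,0,0],[0,0,0.15],1],
  [[0,0,0],[0,0,0.15],1],
  [[0,0,0],[0,0,0.075],1],
  [[0,0,0],[0,0,0],1],
  [[0,0,0],[0,0,0],1],
])

```text
time: 29.15
position: [0.3698, -0.2997, 0.3239]
orientation: [0.851, 0.525, -0.0, -0.001]
force: [-0.5, 0.4, 0.9]
finger_gap: 0.0853
gripper_force: 0.0
```

```bash
python3 - <<'E'
from h import *
s=snap('wrist','w9.png'); need([.3704,-.2998,.19],-.466); print(read_state()['position'])
E
```

```text
shift cm [1.000e-02 8.000e-02 1.342e+01] phi now -0.466 turn z -0.0 j6 -0.24
[ 0.3698703  -0.29973825  0.32423206]
```

View pics/w9.png

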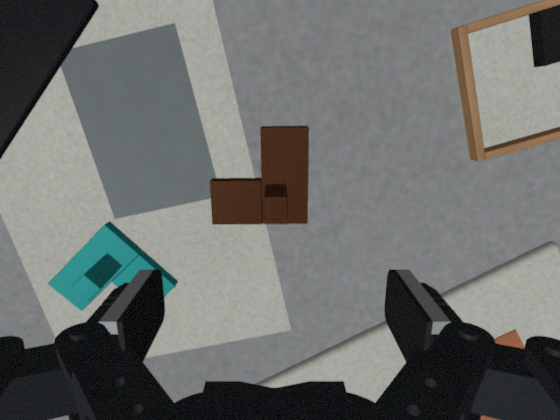

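The plate's edges are aligned with the gripper, which spans 211–308 columns and 127–223 rows. The stub's top is at about (275,209).

```bash
python3 - <<'E'
from h import *
s=load('w9.png'); c=blobs(s,(0,80,15),(16,255,130),300)
k=min(c,key=lambda c:np.hypot(*(c.mean(0)-[260,180]))); w=onplane(s,k,.01)
q=cv2.minAreaRect(w.astype(np.float32)); print(q); a=np.deg2rad(63.3)
Rm=np.array([[np.cos(a),-np.sin(a)],[np.sin(a),np.cos(a)]]); p=np.array(q[0])+Rm@[-.013,-.013]; print('stub from plate',p,'stub top',ray(s,(275,209),.05))
need([p[0],p[1],.19])
T=onplane(s,[(455,27),(476,160)],.016); v=T[0]-T[1]; print('tray edge',T,np.linalg.norm(v),np.degrees(np.arctan2(v[1],v[0])))
E
```

```text
((0.364892840385437, -0.28147798776626587), (0.07575277984142303, 0.0753169059753418), 63.933799743652344)
stub from plate [ 0.37066552 -0.29893296] stub top [ 0.36994755 -0.30013081  0.05      ]
shift cm [ 0.1   0.06 13.42] phi now -0.466 turn z None j6 -0.24
tray edge [[ 0.53243994 -0.248973  ]
 [ 0.51646696 -0.34235603]] 0.09473925997098802 80.29360544130975
```

>>> arm_command([
  [[0.1,0.05,3],[0,0,0],1],
  [[0,0,4],[0,0,0],1],
  [[0,0,3],[0,0,0],1],
  [[0,0,1.7],[0,0,0],1],
  [[0,0,1],[0,0,0],1],
  [[0,0,0.5],[0,0,0],1],
  [[0,0,0],[0,0,0],1],
  [[0,0,0],[0,0,0],0],
  [[0,0,0],[0,0,0],0],
  [[0,0,0],[0,0,0],0],
  [[0,0,0],[0,0,0],0],
  [[0,0,0],[0,0,0],0],
  [[0,0,0],[0,0,0],0],
  [[0,0,0],[0,0,0],0],
  [[0,0,0],[0,0,0],0],
  [[0,0,0],[0,0,0],0],
  [[0,0,0],[0,0,0],0],
  [[0,0,0],[0,0,0],0],
], grip_force=70)

```text
time: 31.0
position: [0.3711, -0.2994, 0.1936]
orientation: [0.852, 0.524, 0.0, 0.0]
force: [-0.3, 0.2, 5.0]
finger_gap: 0.0148
gripper_force: 69.1
```

```bash
python3 - <<'E'
from h import *
need([.3704,-.2998,.19],-.466); print(read_state()['position'])
E
```

```text
shift cm [-0.06 -0.04  0.36] phi now -0.468 turn z -0.002 j6 -0.24
[ 0.37105726 -0.29940472  0.19364081]
```

>>> arm_command([
  [[0,0,-1.5],[0,0,0],0],
  [[0,0,-4],[0,0,0],0],
  [[0,0,-4],[0,0,0],0],
  [[0,0,-4],[0,0,0],0],
  [[1.2,3.1,-3],[0,0,0],0],
  [[1.2,3.1,0],[0,0,0],0],
  [[1.2,3.1,0],[0,0,0],0],
  [[0,0,0],[0,0,0.14],0],
  [[0,0,0],[0,0,0.14],0],
  [[0,0,0],[0,0,0.14],0],
  [[0,0,0],[0,0,0.14],0],
  [[0,0,0],[0,0,0.14],0],
  [[0,0,0],[0,0,0.14],0],
  [[0,0,0],[0,0,0.14],0],
  [[0,0,0],[0,0,0.14],0],
  [[0,0,0],[0,0,0.15],0],
  [[0,0,0],[0,0,0],0],
  [[0,0,0],[0,0,0],0],
])

```text
time: 32.8
position: [0.47, -0.309, 0.3575]
orientation: [0.997, -0.082, -0.001, -0.0]
force: [0.9, 0.2, -2.8]
finger_gap: 0.0149
gripper_force: 69.0
```

```bash
python3 - <<'E'
from h import *
s=snap('wrist','w10.png'); need([.554,-.3166,.25],-1.740); print(read_state()['position'])
E
```

```text
shift cm [ 8.41 -0.62 10.76] phi now -1.735 turn z 0.005 j6 1.13
[ 0.47006063 -0.30903304  0.35770747]
```

View pics/w10.png

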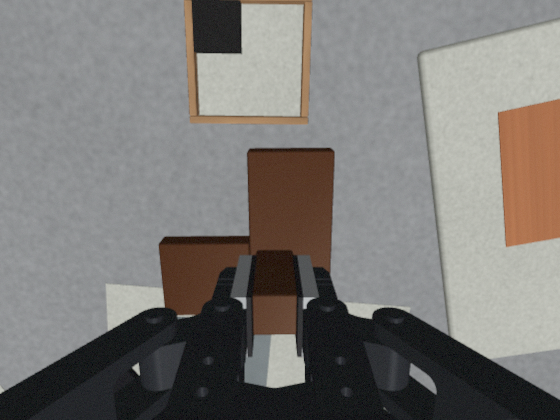

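The plate is held level. Its missing corner and the tray's black block (217,26) are both at upper left, so the orientation matches. The rim's near corners are at (190,123) and (309,123).

```bash
python3 - <<'E'
from h import *
s=load('w10.png'); hsv=cv2.cvtColor(s['bgr'],cv2.COLOR_BGR2HSV); print(hsv[119,250],hsv[60,192],hsv[60,306])
c=[c for c in blobs(s,(8,90,70),(20,220,200),200) if 150<c.mean(0)[0]<350 and c.mean(0)[1]<130]
w=np.vstack([onplane(s,k,.016) for k in c]); q=cv2.minAreaRect(w.astype(np.float32)); print(q,len(c),np.vstack(c).min(0),np.vstack(c).max(0))
B=onplane(s,[(190,123),(309,123.5)],.016); u=B[0]-B[1]; L=np.linalg.norm(u); u/=L; x=np.array([u[1],-u[0]]); ce=B.mean(0)+x*.048
print('width',L,'yaw',np.degrees(np.arctan2(x[1],x[0])),'c',ce)
# plate corners (top z = pz+.01)
z=.3577-.1936+.010; st=read_state()
Pq=onplane(s,[(249,150),(333,150),(163,238)],z); print(Pq,'edge',np.linalg.norm(Pq[0]-Pq[1]),np.degrees(np.arctan2(*(Pq[0]-Pq[1])[::-1])))
y=np.array([-x[1],x[0]])
M=R.from_quat(st['orientation']).as_matrix(); tx,ty=M[:2,0],M[:2,1]
print('plate edge in tool frame',[( (p-st['position'][:2])@tx, (p-st['position'][:2])@ty) for p in Pq])
for cc in (ce,np.array(q[0])):
    t=cc-.013*x-.013*y; print('target',t); need([t[0],t[1],.205],np.arctan2(x[1],x[0])-np.pi/2)
E
```

```text
[ 15 102 168] [ 14 104 162] [ 16 105 167]
((0.5699563026428223, -0.3044452667236328), (0.0953068807721138, 0.09009959548711777), 79.88719940185547) 1 [184.   0.] [311. 123.]
width 0.09683067946946378 yaw -9.661038135357993 c [ 0.57237692 -0.30539591]
[[ 0.52218208 -0.30684091]
 [ 0.51655017 -0.34077237]
 [ 0.49057519 -0.26267316]] edge 0.034395672703503286 80.57602056170727
plate edge in tool frame [(np.float64(0.05105775477399895), np.float64(-0.010703026826185083)), (np.float64(0.05106189699963038), np.float64(0.023692640782856128)), (np.float64(0.012640853940370985), np.float64(-0.04909474430270483))]
target [ 0.55737964 -0.31602989]
shift cm [ 8.74 -0.73 15.26] phi now -1.735 turn z 0.004 j6 1.13
target [ 0.55495902 -0.31507925]
shift cm [ 8.49 -0.79 15.26] phi now -1.735 turn z 0.004 j6 1.13
```

>>> arm_command([
  [[2.5,-0.2,0],[0,0,0],0],
  [[3.2,-0.3,2],[0,0,0],0],
  [[3,-0.25,4],[0,0,0],0],
  [[0,0,4],[0,0,0],0],
  [[0,0,2.2],[0,0,0],0],
  [[0,0,1],[0,0,0],0],
  [[0,0,0],[0,0,0.005],0],
  [[0,0,0],[0,0,0],0],
])

```text
time: 33.65
position: [0.5576, -0.3166, 0.2275]
orientation: [0.996, -0.086, 0.001, 0.001]
force: [0.5, -0.4, -0.8]
finger_gap: 0.015
gripper_force: 68.9
```

```bash
python3 - <<'E'
from h import *
s=snap('wrist','w11.png'); need([.5565,-.316,.1976],-1.740); print(read_state()['position'])
sc=snap('scene','s11.png'); d=snap('side','d11.png')
cv2.imwrite('pics/v11.png',np.hstack([cv2.resize(s['bgr'],(560,420)),np.vstack([cv2.resize(sc['bgr'][280:400,160:297],(240,210)),cv2.resize(d['bgr'][225:325,372:486],(240,210))])]))
E
```

```text
shift cm [-0.13 -0.04  3.05] phi now -1.743 turn z -0.003 j6 1.21
[ 0.55765759 -0.31658174  0.22806829]
```

View pics/v11.png

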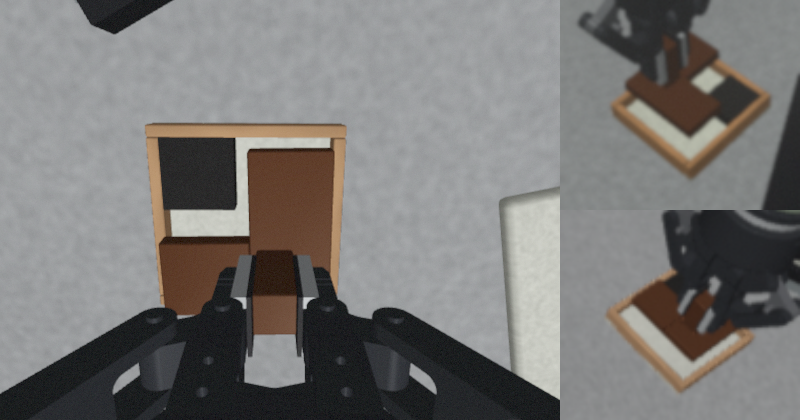

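The plate hovers over the tray the right way round. The block's inner corner is at (236,209) and the plate's inner corner at (249,238). The far rim runs from (147,125) to (346,125).

```bash
python3 - <<'E'
from h import *
s=load('w11.png'); st=read_state(); M=R.from_quat(st['orientation']).as_matrix(); p0=st['position'][:2]
tl=lambda uv,z:(((w:=ray(s,uv,z)[:2]-p0)@M[:2,0]*1000).round(1),(w@M[:2,1]*1000).round(1))
zp=.228-.1936+.01
print('block corner',tl((236,209),.016),'rim TL,TR',tl((147,125),.016),tl((346,125),.016))
print('plate inner',tl((249,238),zp),'far',tl((249,150),zp),tl((334,150),zp),'left',tl((160,238),zp))
E
```

```text
block corner (np.float64(18.5), np.float64(-19.4)) rim TL,TR (np.float64(60.1), np.float64(-60.6)) (np.float64(60.1), np.float64(34.1))
plate inner (np.float64(13.5), np.float64(-11.1)) far (np.float64(51.8), np.float64(-10.4)) (np.float64(51.8), np.float64(24.4)) left (np.float64(13.5), np.float64(-50.0))
```

All offsets are within 1 mm of home, so I can lower straight down.

>>> arm_command([
  [[-0.05,0,0.8],[0,0,0],0],
  [[0,0,0.8],[0,0,0],0],
  [[0,0,0.5],[0,0,0],0],
  [[0,0,0.4],[0,0,0],0],
  [[0,0,0.3],[0,0,0],0],
  [[0,0,0.2],[0,0,0],0],
  [[0,0,0],[0,0,0],0],
  [[0,0,0],[0,0,0],0],
])

```text
time: 34.6
position: [0.5565, -0.316, 0.1977]
orientation: [0.996, -0.086, -0.0, -0.0]
force: [-4.1, 1.7, 7.8]
finger_gap: 0.0149
gripper_force: 70.2
```

>>> arm_command([
  [[0,0,0],[0,0,0],0.6],
  [[0,0,0],[0,0,0],0.6],
  [[0,0,0],[0,0,0],0.6],
  [[0,0,0],[0,0,0],0.6],
  [[0,0,0],[0,0,0],0.6],
  [[0,0,-1.5],[0,0,0],0.6],
  [[0,0,-3],[0,0,0],0.6],
  [[0,0,-4],[0,0,0],0.6],
  [[0,0,-4],[0,0,0],0.6],
  [[-3,0,-2],[0,0,0],0.6],
  [[0,0,0],[0,0,0],0.6],
  [[0,0,0],[0,0,0],0.6],
  [[0,0,0],[0,0,0],0.6],
])

```text
time: 35.9
position: [0.5273, -0.3109, 0.3401]
orientation: [0.996, -0.086, -0.001, -0.0]
force: [-0.3, 1.1, -0.9]
finger_gap: 0.051
gripper_force: 0.0
```

```bash
python3 - <<'E'
from h import *
s=snap('wrist','w12.png'); st=read_state(); print(st['position'],st['finger_gap'],st['force'])
hsv=cv2.cvtColor(s['bgr'],cv2.COLOR_BGR2HSV)
u=np.array([np.cos(-.1687),np.sin(-.1687)]); v=np.array([-u[1],u[0]]); c=np.array([.5715,-.3053])
for k in blobs(s,(0,80,15),(13,255,120),300):
    for z in(.014,):
        w=onplane(s,k,z); q=cv2.minAreaRect(w.astype(np.float32)); print(k.mean(0).round(),np.round(q[0],4),np.round(q[1],4),round(q[2],1),'in tray mm',((q[0]-c)@u*1000).round(1),((q[0]-c)@v*1000).round(1))
for n in('scene','side'):
    t=snap(n,n+'9.png'); t0=load(n+'0.png')
    for k in('orange','green','yellow','brass'):
        print(n,k,[c.mean(0).round(1).tolist() for c in blobs(t,*C[k],40)[:5]])
    y0=[c.mean(0).round(1).tolist() for c in blobs(t0,*C['yellow'],40)]; print('yellow0',y0)
    r={'scene':(265,320,320,370),'side':(180,225,380,420)}[n]; a,b=[i['bgr'][r[0]:r[1],r[2]:r[3]].astype(int) for i in(t,t0)]; print('cup diff',abs(a-b).mean().round(2))
E
```

```text
[ 0.52741902 -0.31093752  0.33976284] 0.05114366775335966 [ 0.75488331  0.31575723 -0.86771278]
[265. 141.] [ 0.5723 -0.3053] [0.0753 0.0746] 80.1 in tray mm 0.8 0.2
scene orange [[42.9, 409.3], [344.7, 245.4], [298.3, 137.4]]
scene green [[361.8, 227.8]]
scene yellow [[391.2, 203.3]]
scene brass [[235.6, 340.5], [301.2, 71.2], [389.1, 129.4], [490.7, 167.9], [241.7, 57.1]]
yellow0 [[390.9, 203.1]]
cup diff 12.45
side orange [[138.6, 168.0], [337.4, 188.3]]
side green [[319.8, 172.2]]
side yellow [[291.5, 142.9]]
side brass [[428.9, 280.5], [171.8, 98.9], [278.2, 76.7], [7.4, 126.6], [230.2, 125.3]]
yellow0 [[291.3, 144.2]]
cup diff 6.59
```

The plate is within 1 mm of home at the right height, and the tape measure is unmoved. One quick check on the cup before handing in.

```bash
python3 - <<'E'
from h import *
for n,r in(('scene',(262,322,318,372)),('side',(178,228,378,424))):
    a=load(n+'0.png')['bgr'][r[0]:r[1],r[2]:r[3]]; t=load(n+'9.png')['bgr'][r[0]-20:r[1]+20,r[2]-20:r[3]+20]
    print(n,cv2.minMaxLoc(cv2.matchTemplate(t,a,cv2.TM_CCOEFF_NORMED))[1::2])
E
```

```text
scene (0.9978110790252686, (20, 20))
side (0.930899977684021, (20, 20))
```

The cup hasn't moved, so I'm handing in.

```bash
python3 -c "
from cell import job_done; print(job_done())"
```

```text
the job is handed in; nothing more can be done
None
```

The job is handed in at about 36 s of the 128 s allowed: all five samples are in their trays, with the plate about 1 mm from home and the cup and tape measure unmoved, by my last camera checks; the hand-in returned no verdict.

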